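# Count two feed bars into the tray trough, shut the lid, return the extra

### The job

Sweep the two long flat feed bars along the tray's deck into its trough without picking them up, then shut the trough's hinged lid fully. After that put the extra piece, the short thick block left on the deck, into the shallow tub under the glass shelf and let go, without knocking the shelf or disturbing the other things around.

Things in the scene. Friction and masses are not known exactly. Their poses are not given: they have to be found in the camera images.
- tray: White plastic counting tray, fixed, 211 mm (x) by 310 mm (y), 45 mm high. Origin: on the table; x points from the open near edge (x = -0.105) to the trough, z up. The deck is flat, its top at z = 0.045, from x = -0.105 to x = 0.040, with no rim at the near edge and 8 mm high, 6 mm thick rims along both sides (inner faces at y = -0.149 and 0.149). At x = 0.040 the deck drops straight into the trough.
- trough (a point): Centre of the trough's inner floor, 6 mm above the table (tray frame x = 0.0705, y = 0). The trough is 61 mm wide in tray x (0.040 to 0.101), 298 mm long in tray y, 39 mm deep below the deck; its axes are the tray's.
- lid_hinge (a point): Middle of the lid's hinge line, which runs along tray y on the trough's far rim at tray x = 0.107, z = 0.045. The lid is a flat white plate with a grey panel on its outer face, 80 mm from hinge to free edge, 300 mm long (tray y), from 1 to 6 mm above the hinge plane when shut, when it lies over the trough with its free edge 13 mm over the deck. Open, it stands up behind the trough. Nothing stands within 40 mm behind the middle of it.
- lid (a joint): Lid angle in rad: 0 fully shut (flat, on a stop), 1.57 upright, up to 1.9 leaning back, away from the robot. It starts about upright. The hinge is stiff (0.06 N m): the lid stays where it is left and 1 to 2 N near its free edge moves it.
- bar_a: One of two equal long flat feed bars of brown pressed hay, a rigid block 30 mm (its x) by 84 mm (its y, the long way) by 22 mm high, 50 g, lying flat and loose on the deck with its long side about along tray y. Origin: centre of its underside.
- bar_b: The other long flat feed bar, like bar_a. The three pieces lie in a row across the deck, in any order, about 90 mm apart.
- bar_a_mid (a point): Centre of bar_a.
- bar_b_mid (a point): Centre of bar_b.
- extra: The extra piece, a short thick block of the same brown stuff, 60 mm (its x, about along tray x) by 38 mm (its y) by 38 mm high, 70 g. Origin: centre of its underside. Lies loose on the deck.
- extra_mid (a point): Centre of the extra block.
- shelf: Fixed glass shelf in a black frame over the tub, 160 mm deep by 290 mm wide, underside at z = 0.200, top at z = 0.218. Its front edge faces the tray. Origin: on the table under the middle of its front edge; x points in under the shelf, y along the edge. Open in front and at both sides; it stands on two 20 mm posts at its rear corners (x = 0.14 to 0.16). It covers all but the front 25 mm of the tub, so a hand must come in slanting from the front.
- tub: Grey plastic shallow tub, fixed on the table under the shelf, 130 mm (x) by 200 mm (y); walls 4 mm thick, the front one (-x) 30 mm high, the others 38 mm; floor 4 mm. Origin: centre of its underside, 40 mm in from the shelf's front edge; axes as the shelf's.
- dish: White ceramic feeder dish, 90 mm wide, loose on the glass shelf. Leave alone.
- guard: Glass heater guard, an upright 60 mm wide, 60 mm high cup, loose on the glass shelf. Leave alone.
- spray: White bottle, 60 mm wide, 170 mm high, to the right of the tray. Leave alone.
- waterbowl: White bowl, 110 mm wide, 35 mm high, beyond the tray. Leave alone.
- scoop: Spoon, 170 mm long, lying on the table between the robot and the shelf. Leave alone.
- thermometer: White flat case, 60 by 90 by 22 mm, beyond the tray. Leave alone.
Things that resemble listed ones, but are neither listed nor needed, are in the scene too. Leave any black look-alike of the extra alone. What is shaped like the tub but blue is not meant.

How it is judged:
By the outcome, as a careful person would: the job done as asked, in the order asked, and still so for the second after the job is handed in, with the robot touching nothing.
It also fails if it takes over 72 s, if anything falls off the work surface, if the arm or the gripper's body presses on something with over 40 N, if the wrist force passes 120 N, or if a joint passes its speed limit or range.

### The arm

A 6-joint arm with a two-finger parallel gripper is mounted at the origin on the work surface. World frame = base frame: x ahead of the robot, y to its left, z up, the work surface at z = 0. Lengths are in m, angles in rad, forces in N, time in s.
With the tool pointing down it reaches from about 0.375 to 0.9 m from the base axis. Payload 3.1 kg.
Tool frame: the origin (TCP) lies on the centre line of the jaws, within the pads' length; the fingertips stand robot.tcp_to_tips ahead of it and the grasp point (between the pads) lies 3 mm ahead of it (robot.tcp_to_tips is the distance from the TCP to the fingertips, in m); z points along the fingers, y is the line along which they close (so a half turn about z gives the same grasp; the last joint's range is limited). The gripper opens to 87 mm and grips with 3 to 60 N. Pads are 19 mm wide; open, the fingers measure 117 mm over their backs; the gripper's body (75 mm by 190 mm) begins 51 mm behind the grasp point.
Start: joints at [-1.512, 0.527, 1.433, -0, 1.181, -0.178], TCP at [0.147, -0.608, 0.245] pointing down, gripper open.
Joint ranges: [-3.08, 3.08], [-0.75, 2.2], [0.22, 2.44], [-1.43, 4.57], [0, 2.65], [-2.85, 2.85]. Speed limits (rad/s): [2.79, 2.79, 3.14, 3.14, 3.14, 3.14].

### API

Orientations are given as a unit quaternion [x, y, z, w].
In Python, from rig import robot gives the robot as it stands. The module is installed in compiled form; this text tells all that it offers.
- The arm moves only by the shell command python3 -m jog 'ROWS' [FORCE]. ROWS is JSON, one flat list of numbers, 5 for each row, row after row: the finger opening in m, from 0 to 0.087, then the shift along the tool's x, y, z in m, then the turn about the tool's z in units of 10 degrees (1.0 is 10 degrees). In form: [claw, x, y, z, roll, claw, x, y, z, roll, ...]. A call has 1 to 20 rows; each row shifts and turns the commanded pose from where the row before left it, along the tool's axes as they then stand; what a row does not reach is not made up. A row lasts 1/8 s, in which the tool goes at most 62.5 mm and 10.7 degrees, less where a joint would pass 70% of its speed; a pose out of reach is approached as far as the arm can. A call with a gripper value outside its range is refused whole. The fingers move at their own pace and stop on an object; FORCE is the grip in N (left out, the last holds). Time passes only in rows, so rows that do not move let the fingers close. It gives the time, the measured TCP pose, the force, the opening and the grip force at its end, in the units of the state.
- robot.get_obs(): the state, without advancing time (a new reading comes with each control period).
- robot.camera(name): name is "scene" or "top" or "wrist"; returns the picture (400x640x3 uint8, blue, green, red); there is no depth.
- robot.camera_model(name): a dict with "fx", "fy", "cx", "cy" (pixels), "R" (3x3) and "t" (3): a world point X has camera coordinates R X + t; the wrist camera has in their place "tool_from_camera" (4x4, takes a point from camera to tool coordinates, whose origin is the TCP and whose axes are the flange's). Camera axes: x right, y down, z forward; pixel columns grow to the right and rows downward; lengths in m; the calibration is good to about 2 mm. The wrist camera is an equidistant fisheye: a pixel r from the principal point sees the ray r / f radians off the axis. A picture is of the moment at which its call begins: read the wrist's pose just before it. camera_model takes no time and is no camera call.
- robot.hand_in(): hands the job in; it is judged then, once.
Trained networks look in the newest picture that a camera, given by its name, has taken for a name from the list of things; names that differ only in an ending like _2 or _b are one class to them, and where a whole thing is asked for, a point or a joint stands for the part that bears it (a point fixed in the world has none). Each returns a list of dicts, best first, with "conf" (0 to 1); they miss things now and then, are a little off and sometimes report something else, mostly with a low value. They report only what shows in the picture. A call takes as long as a camera call. They do not tell look-alikes from the thing itself.
- robot.look_for(camera, label): "extent" ([centre column, centre row, width, height] in pixels, round what is visible of it).
- robot.outline_of(camera, label): "region" (400x640 bool, what is visible of it) and "extent" ([centre column, centre row, width, height] in pixels, round what is visible of it).
The state is a dict: "time": time; "q": joint angles; "joint_velocities": joint speeds; "joint_torque": joint torques, N m; "position": TCP position; "tool_rot": TCP orientation; "ft_force": force on the tool from outside, world axes, zero at the start; "moment": the same for the moment, N m; "grip_width": finger opening in m; "grip_force": force on a finger pad.
Only numpy, scipy, OpenCV 4.12 (cv2) and the standard library are available. Lean on these libraries where they do the work, as an engineer would, in place of code of your own. Each camera call takes 0.05 s, during which the arm holds its last target. There are 200 camera calls.

## Working session

There is one attempt and no reset: what is moved stays moved. The work goes in short steps, Python scripts to look and compute and a shell command to move; the robot and the scene stay as the last step left them, time stands still between calls to the robot, and variables do not carry over. Pictures are saved under pics/ and viewed, at most 10 in all, crops included, and the job is handed in when it is done.

```bash
mkdir -p pics; python3 - <<'E'
from rig import robot
import cv2, numpy as np
print(robot.get_obs(), robot.tcp_to_tips)
for c in ("scene","top"):
    cv2.imwrite(f"pics/{c}0.png",robot.camera(c)); m=robot.camera_model(c); print(c,{k:np.round(v,4).tolist() for k,v in m.items()})
    for l in ("tray","bar_a","extra","shelf","tub","lid","spray","waterbowl","scoop","thermometer"):
        print(c,l,[(np.round(d["extent"]).tolist(),round(d["conf"],2)) for d in robot.look_for(c,l)][:4])
print({k:np.round(v,4).tolist() for k,v in robot.camera_model("wrist").items()})
E
```

```text
{'time': 0.0, 'q': array([-1.51252911e+00,  5.28458829e-01,  1.43386395e+00, -1.00779374e-05,
        1.18142043e+00, -1.78505841e-01]), 'joint_velocities': array([ 3.14336532e-03, -7.80742381e-05,  5.03910520e-04,  1.31956254e-04,
       -7.44487755e-04, -4.56953239e-04]), 'joint_torque': array([ 1.93703556e-03, -4.40037668e+01, -1.76590508e+01,  6.35377318e-02,
        5.83585293e-02, -1.62466481e-04]), 'position': array([ 0.14658697, -0.60687389,  0.2435883 ]), 'tool_rot': array([ 9.92999695e-01,  1.18112021e-01,  5.99545041e-05, -1.07361153e-03]), 'ft_force': array([-0.29130647, -0.43377443,  0.67904354]), 'moment': array([ 0.04043246,  0.02283945, -0.04159821]), 'grip_force': 0.0, 'grip_width': 0.08696307897318786} 0.022
scene {'fx': 499.296, 'fy': 499.296, 'cx': 319.9841, 'cy': 196.4028, 'R': [[-0.069, 0.9976, -0.0066], [0.8164, 0.0526, -0.575], [-0.5733, -0.045, -0.8181]], 't': [0.04, -0.3064, 1.9709]}
scene tray [([269.0, 229.0, 113.0, 80.0], 0.82)]
scene bar_a [([276.0, 218.0, 33.0, 15.0], 0.79), ([251.0, 210.0, 28.0, 11.0], 0.59)]
scene extra [([303.0, 215.0, 10.0, 21.0], 0
[... 1143 characters left out ...]
16.0], 0.52)]
top shelf [([195.0, 166.0, 64.0, 107.0], 0.98)]
top tub [([172.0, 273.0, 61.0, 72.0], 0.96), ([231.0, 173.0, 26.0, 60.0], 0.66), ([333.0, 198.0, 14.0, 18.0], 0.24)]
top lid [([373.0, 156.0, 92.0, 28.0], 0.94)]
top spray [([461.0, 168.0, 29.0, 26.0], 0.84), ([382.0, 128.0, 25.0, 23.0], 0.36)]
top waterbowl [([294.0, 122.0, 33.0, 28.0], 0.91)]
top scoop [([253.0, 243.0, 49.0, 26.0], 0.62), ([294.0, 121.0, 32.0, 30.0], 0.26)]
top thermometer [([372.0, 155.0, 90.0, 27.0], 0.69)]
{'fx': 309.7069, 'fy': 309.7069, 'cx': 318.2082, 'cy': 203.243, 'tool_from_camera': [[0.0, -0.9547, -0.2975, 0.0815], [1.0, -0.0, 0.0001, 0.0007], [-0.0001, -0.2975, 0.9547, -0.1398], [0.0, 0.0, 0.0, 1.0]]}
```

View pics/scene0.png

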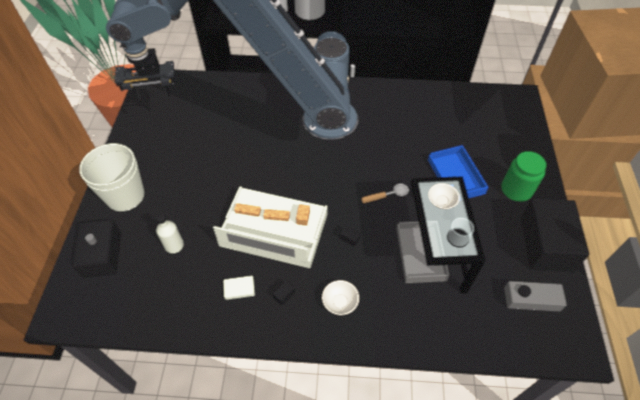

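View pics/top0.png

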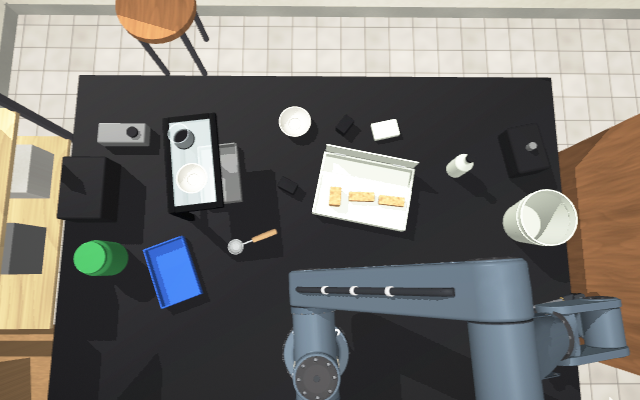

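```bash
cat > h.py <<'E'
import numpy as np, cv2
from rig import robot
from scipy.spatial.transform import Rotation as Rn
def ray(c,uv,T=None):
    m=robot.camera_model(c); uv=np.atleast_2d(np.array(uv,float))
    d=np.c_[(uv[:,0]-m["cx"])/m["fx"],(uv[:,1]-m["cy"])/m["fy"],np.ones(len(uv))]
    if c=="wrist":
        r=np.hypot(d[:,0],d[:,1]); d=np.c_[d[:,:2]/r[:,None]*np.sin(r)[:,None],np.cos(r)]
        M=T@np.array(m["tool_from_camera"]); return M[:3,3],d@M[:3,:3].T
    R=np.array(m["R"]); t=np.array(m["t"]); return -R.T@t,d@R
def onz(c,uv,z,T=None):
    o,d=ray(c,uv,T); return o+d*((z-o[2])/d[:,2])[:,None]
def proj(c,X,T=None):
    m=robot.camera_model(c); X=np.atleast_2d(np.array(X,float))
    if c=="wrist":
        M=np.linalg.inv(T@np.array(m["tool_from_camera"])); p=X@M[:3,:3].T+M[:3,3]
        th=np.arctan2(np.hypot(p[:,0],p[:,1]),p[:,2]); k=th/np.hypot(p[:,0],p[:,1])
        return np.c_[m["cx"]+m["fx"]*k*p[:,0],m["cy"]+m["fy"]*k*p[:,1]]
    p=X@np.array(m["R"]).T+np.array(m["t"]); return np.c_[m["cx"]+m["fx"]*p[:,0]/p[:,2],m["cy"]+m["fy"]*p[:,1]/p[:,2]]
def tcp():
    o=robot.get_obs(); T=np.eye(4); T[:3,:3]=Rn.from_quat(o["tool_rot"]).as_matrix(); T[:3,3]=o["position"]; return T
def frame(x,y,yaw,P):
    P=np.atleast_2d(np.array(P,float)); c,s=np.cos(yaw),np.sin(yaw)
    return np.c_[x+c*P[:,0]-s*P[:,1],y+s*P[:,0]+c*P[:,1],P[:,2]]
E
python3 - <<'E'
import cv2,numpy as np
a=cv2.imread("pics/top0.png")
A=cv2.resize(a[135:240,300:430],None,fx=6,fy=5.7,interpolation=cv2.INTER_CUBIC)
cv2.imwrite("pics/c1.png",cv2.resize(a[140:240,305:425],(720,600),interpolation=cv2.INTER_CUBIC))
cv2.imwrite("pics/c2.png",cv2.resize(a[105:217,155:250],(509,600),interpolation=cv2.INTER_CUBIC))
E
```

```text
(no output)
```

View pics/c1.png

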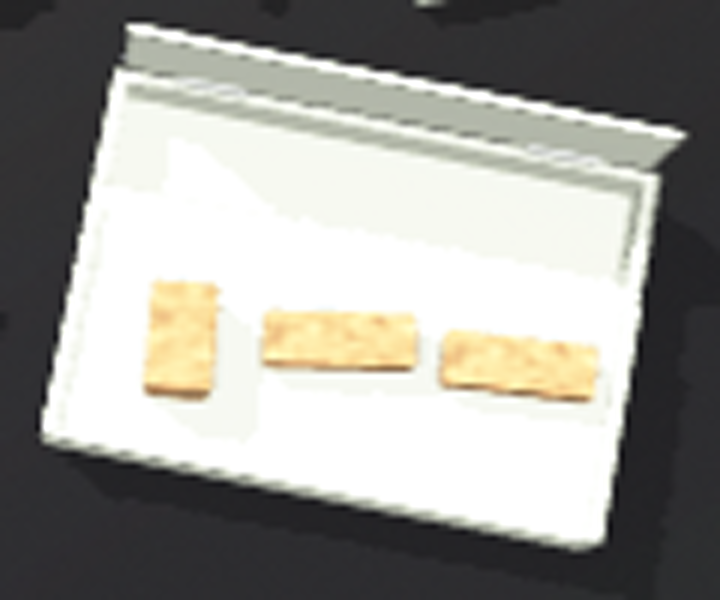

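View pics/c2.png

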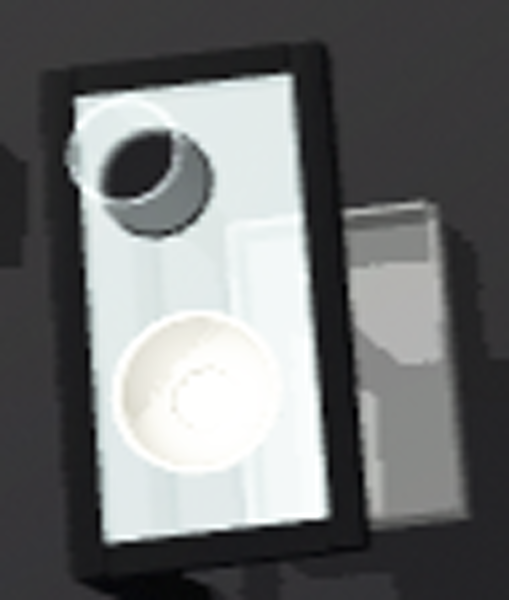

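```bash
python3 - <<'E'
from h import *
from scipy.optimize import least_squares
top=lambda p,s,o:np.array(p)/s+np.array(o)-0.4
def fit(P,uv,x0):
    r=least_squares(lambda q:(proj("top",frame(*q,P))-uv).ravel(),x0); return r.x,r.fun.reshape(-1,2).round(2).tolist()
uv=top([(43,437),(604,545),(118,70),(658,178)],6,(305,140))
tr,f=fit([(-.105,.155,.05),(-.105,-.155,.05),(.106,.155,.045),(.106,-.155,.045)],uv,(.5,-.1,-.2)); print("tray",tr.round(4),f)
uv=top([(40,72),(328,40),(370,548),(78,580)],5.357,(155,105))
# shelf x -> world +y ; y -> world -x
sh,f=fit([(.16,-.145,.218),(0,-.145,.218),(0,.145,.218),(.16,.145,.218)],uv,(.5,.3,1.5));print("shelf",sh.round(4),f)
uv=top([(437,203),(468,518)],5.357,(155,105))
tb,f=fit([(-.025,-.1,.03),(-.025,.1,.03)],uv,sh);print("tub via shelf frame",tb.round(4),f)
uv=top([[(150,282),(216,284),(209,388),(146,386)],[(265,312),(415,316),(414,366),(263,360)],[(443,332),(597,346),(593,396),(441,382)]],6,(305,140))
for n,u,z in zip(("extra","b1","b2"),uv,(.083,.067,.067)):
    p=onz("top",u,z); c=p.mean(0); cc,ss=np.cos(tr[2]),np.sin(tr[2]); d=c[:2]-tr[:2]
    e=p[1]-p[0]+p[2]-p[3]; print(n,c.round(4),"tray",(cc*d[0]+ss*d[1]).round(4),(-ss*d[0]+cc*d[1]).round(4),"yaw",np.degrees(np.arctan2(-e[0],-(-e[1])) ).round(1), "e",e.round(3))
print("tray yaw deg",np.degrees(tr[2]),np.degrees(sh[2]),np.degrees(tb[2]))
for l,z in (("spray",.08),("waterbowl",.02),("scoop",.01),("dish",.23),("guard",.25)):
    print(l,[onz("top",[d["extent"][:2]],z).round(3).tolist() for d in robot.look_for("top",l)[:2]])
print("look-alikes",onz("top",[(290,186),(346,125),(385,129)],.02).round(3).tolist())
P=np.array([(0,0,0)])
E
```

```text
tray [ 0.5216 -0.1582 -0.1939] [[0.28, -0.18], [-0.46, -0.03], [-0.05, 0.4], [0.23, -0.17]]
shelf [0.5876 0.2869 1.6926] [[0.32, -0.03], [-0.16, -0.03], [0.29, -0.29], [-0.45, 0.34]]
tub via shelf frame [0.5861 0.2863 1.6957] [[0.09, 0.73], [-0.09, -0.7]]
extra [ 0.4993 -0.0591  0.083 ] tray -0.041 0.0929 yaw 178.3 e [-0.002 -0.07   0.   ]
b1 [ 0.5    -0.1468  0.067 ] tray -0.0234 0.007 yaw 178.1 e [-0.005 -0.165  0.   ]
b2 [ 0.486  -0.2446  0.067 ] tray -0.0183 -0.0916 yaw 174.8 e [-0.015 -0.167  0.   ]
tray yaw deg -11.106966869483308 96.97933155553332 97.15682833712498
spray [[[0.593, -0.476, 0.08]], [[0.727, -0.219, 0.08]]]
waterbowl [[[0.767, 0.078, 0.02]]]
scoop [[[0.351, 0.211, 0.01]], [[0.776, 0.077, 0.01]]]
dish [[[0.52, 0.373, 0.23]], [[0.469, -0.045, 0.23]]]
guard [[[0.65, 0.397, 0.25]]]
look-alikes [[0.542, 0.089, 0.02], [0.758, -0.103, 0.02], [0.744, -0.239, 0.02]]
```

The pictures show the tray at about (0.52, −0.16) with yaw −11°. The extra is at the left end of the deck row, with the two bars to its right (top px 332,196 / 362,197 / 392,201). The shelf and tub lie to the robot's left, with the front edge facing the tray. I'll move behind the middle bar.

```bash
cat >> h.py <<'E'
TR=(.5216,-.1582,-.1939); SH=(.5868,.2866,1.694)
def plan(P,psi=None,fr=None):
    """tool-axis shift to TCP target P (in frame fr, or world) from here"""
    T=tcp(); P=frame(*fr,[P])[0] if fr else np.array(P)
    d=T[:3,:3].T@(P-T[:3,3]); print("pos",T[:3,3].round(4),"toolx yaw deg",np.degrees(np.arctan2(T[1,0],T[0,0])).round(2),"z",T[:3,2].round(3),"shift",d.round(4)); return d
E
python3 -m jog '[0.05,0,0,0,0.82, 0.05,0,0,0,0.82, 0.05,0,0,0,0.82, 0.05,0.0213,-0.052,0.0105,0, 0.05,0.0213,-0.052,0.0105,0, 0.05,0.0213,-0.052,0.0105,0, 0.05,0.0213,-0.052,0.0105,0, 0.05,0.0213,-0.052,0.0105,0, 0.05,0.0213,-0.052,0.0105,0, 0.05,0.0213,-0.052,0.0105,0, 0.05,0.0213,-0.052,0.0105,0, 0.05,0.0213,-0.052,0.0105,0, 0.05,0.0213,-0.052,0.0105,0, 0.05,0,0,0,0, 0.05,0,0,0,0]'
python3 - <<'E'
from h import *
plan((-.068,.007,.069),fr=TR)
T=tcp(); im=robot.camera("wrist")
for m,col in ((TR,(0,0,255)),):
    for z,pts in ((.045,[(-.105,.149),(-.105,-.149),(.04,.149),(.04,-.149)]),(.067,[(-.0234,.007),(-.0183,-.0916)]),(.083,[(-.041,.0929)])):
        for p in proj("wrist",frame(*m,[(a,b,z) for a,b in pts]),T):
            cv2.drawMarker(im,tuple(int(round(v)) for v in p),col,cv2.MARKER_CROSS,12,1)
cv2.imwrite("pics/w1.png",im)
E
```

```text
time: 3.22
position: [0.4553, -0.1381, 0.1397]
tool_rot: [0.995, -0.096, 0.0, 0.0]
ft_force: [-0.1, -0.1, -0.6]
grip_width: 0.0499
grip_force: 0.0
pos [ 0.4553 -0.1381  0.1397] toolx yaw deg -10.97 z [ 0.    -0.001 -1.   ] shift [ 0.0009 -0.0001  0.0707]
```

View pics/w1.png

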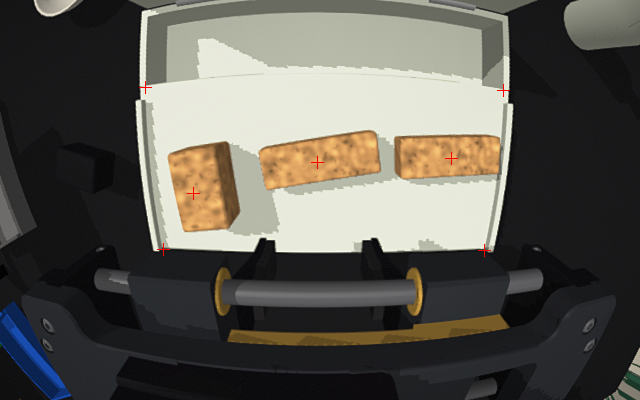

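The wrist view confirms the calibration: the crosses sit on the deck corners and the bar centres. The middle bar is turned about 9°, at px 318,162. Next I lower and sweep it.

```bash
python3 -m jog '[0.05,0,0,0.035,0, 0.05,0,0,0.034,0, 0.05,0,0,0,0, 0.05,0.01,0,0,0, 0.05,0.01,0,0,0, 0.05,0.01,0,0,0, 0.05,0.01,0,0,0, 0.05,0.01,0,0,0, 0.05,0.01,0,0,0, 0.05,0.01,0,0,0, 0.05,0.01,0,0,0, 0.05,0.01,0,0,0, 0.05,0.01,0,0,0, 0.05,0.007,0,0,0, 0.05,0,0,0,0]'
python3 -m jog '[0.05,0,0,-0.04,0, 0.05,-0.05,0.045,0,0, 0.05,-0.055,0.054,0,0, 0.05,0,0,0,0, 0.05,0,0,0,0]'
python3 - <<'E'
from h import *
plan((-.068,-.092,.071),fr=TR)
T=tcp(); im=robot.camera("wrist"); cv2.imwrite("pics/w2.png",im)
E
```

```text
time: 5.15
position: [0.5609, -0.1586, 0.0706]
tool_rot: [0.995, -0.096, 0.0, 0.0]
ft_force: [0.0, -0.6, -0.6]
grip_width: 0.05
grip_force: 0.0
time: 5.78
position: [0.4547, -0.2253, 0.1107]
tool_rot: [0.995, -0.097, 0.0, 0.0]
ft_force: [0.0, 0.6, -0.2]
grip_width: 0.05
grip_force: 0.0
pos [ 0.4547 -0.2253  0.1107] toolx yaw deg -11.1 z [ 0.001 -0.    -1.   ] shift [-0.0153  0.0133  0.0397]
```

View pics/w2.png

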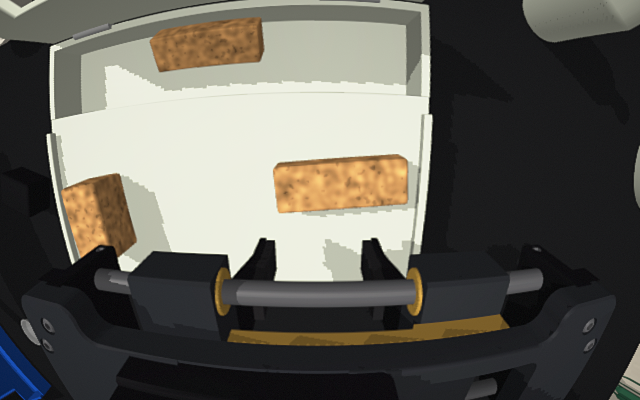

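The first bar is in the trough (px 207,45) and the second is still on the deck (px 340,183). I'll step back, lower and sweep it.

```bash
python3 -m jog '[0.05,-0.015,0.013,0,0, 0.05,0,0,0.039,0, 0.05,0,0,0,0, 0.05,0.01,0,0,0, 0.05,0.01,0,0,0, 0.05,0.01,0,0,0, 0.05,0.01,0,0,0, 0.05,0.01,0,0,0, 0.05,0.01,0,0,0, 0.05,0.01,0,0,0, 0.05,0.01,0,0,0, 0.05,0.01,0,0,0, 0.05,0.01,0,0,0, 0.05,0.006,0,0,0, 0.05,0,0,0,0]'
python3 -m jog '[0.05,0,0,-0.05,0, 0.05,-0.03,0,-0.03,0, 0.05,-0.03,0,-0.03,0, 0.05,-0.04,0,-0.03,0, 0.05,0,0,0,0, 0.05,0,0,0,0]'
python3 - <<'E'
from h import *
plan((.09,0,.25),fr=TR)
T=tcp(); im=robot.camera("wrist"); 
for ang in (1.57,1.3):
  for y in (-.15,0,.15):
    p=proj("wrist",frame(*TR,[(.107-.08*np.cos(ang),y,.045+.08*np.sin(ang))]),T)[0]; cv2.drawMarker(im,tuple(int(v) for v in p),(0,0,255) if ang>1.5 else (255,0,0),0,12,1)
cv2.imwrite("pics/w3.png",im)
E
```

```text
time: 7.7
position: [0.5418, -0.2553, 0.0715]
tool_rot: [0.995, -0.096, 0.0, 0.0]
ft_force: [-0.2, -0.1, 0.1]
grip_width: 0.05
grip_force: 0.0
time: 8.45
position: [0.4435, -0.2363, 0.2116]
tool_rot: [0.995, -0.096, 0.001, 0.0]
ft_force: [-0.3, 0.4, -0.2]
grip_width: 0.0499
grip_force: 0.0
pos [ 0.4435 -0.2363  0.2116] toolx yaw deg -11.06 z [ 0.001 -0.001 -1.   ] shift [ 0.1517 -0.0915 -0.0383]
```

View pics/w3.png

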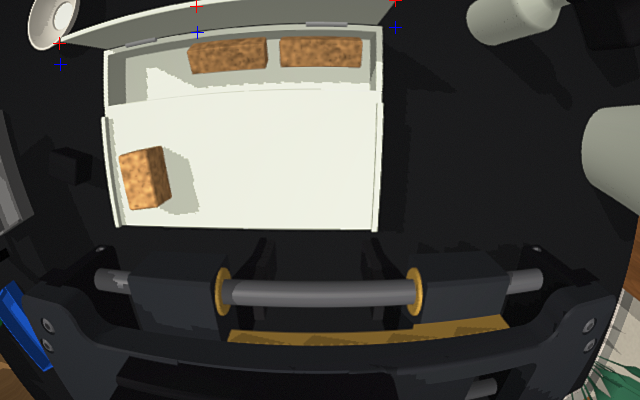

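Both bars lie in the trough (px 228,55 and 320,52). The lid stands about upright and the extra is undisturbed. Next I go over and behind the lid.

```bash
python3 -m jog '[0.05,0.04,-0.018,-0.002,0, 0.05,0.04,-0.018,-0.002,0, 0.05,0.04,-0.018,-0.002,0, 0.05,0.04,-0.018,-0.002,0, 0.05,0.037,-0.019,-0.002,0, 0.05,0,0,0,0, 0.05,0,0,0.04,0, 0.05,0,0,0.03,0, 0.05,0,0,0.03,0, 0.05,0,0,0,0, 0.05,0,0,0,0]'
python3 - <<'E'
from h import *
plan((.115,0,.122),fr=TR)
E
```

```text
time: 9.88
position: [0.6542, -0.1847, 0.1219]
tool_rot: [0.995, -0.096, 0.0, 0.0]
ft_force: [0.8, -1.0, 1.1]
grip_width: 0.0504
grip_force: 0.0
pos [ 0.6542 -0.1847  0.1219] toolx yaw deg -11.05 z [ 0. -0. -1.] shift [-0.0203 -0.0005 -0.0002]
```

```bash
python3 -m jog '[0.05,-0.01,0,0,0, 0.05,-0.01,0,0,0, 0.05,-0.0125,0,0.0025,0, 0.05,-0.0125,0,0.0025,0, 0.05,-0.0075,0,0.005,0, 0.05,-0.0075,0,0.005,0, 0.05,-0.005,0,0.0075,0, 0.05,-0.005,0,0.0075,0, 0.05,-0.0015,0,0.009,0, 0.05,-0.0015,0,0.009,0, 0.05,0,0,0.002,0, 0.05,0,0,0,0, 0.05,0,0,0,0]'
python3 - <<'E'
from h import *
plan((.062,0,.073),fr=TR)
E
```

```text
time: 11.5
position: [0.582, -0.1703, 0.0733]
tool_rot: [0.995, -0.096, -0.0, 0.0]
ft_force: [-4.7, 1.2, 14.2]
grip_width: 0.05
grip_force: 7.2
pos [ 0.582  -0.1703  0.0733] toolx yaw deg -11.02 z [-0.  0. -1.] shift [ 0.0004 -0.0002  0.0003]
```

The lid is pressed flat: fingertip z is 0.051 with 14 N of reaction. Next I lift off, check it, and hover over the extra.

```bash
python3 -m jog '[0.05,0,0,-0.04,0, 0.05,0,0,-0.04,0, 0.08,-0.034,-0.031,-0.01,0, 0.08,-0.034,-0.031,-0.01,0, 0.08,-0.035,-0.031,-0.01,0, 0.08,0,0,0,-0.9, 0.08,0,0,0,0, 0.08,0,0,0,0]'
python3 - <<'E'
from h import *
plan((-.041,.093,.065),fr=TR)
T=tcp(); im=robot.camera("wrist")
out=im.copy()
r=robot.outline_of("wrist","extra")
for d in r[:3]: print(d["conf"],np.round(d["extent"]))
cv2.imwrite("pics/w4.png",out)
E
```

```text
time: 12.5
position: [0.4995, -0.0599, 0.1813]
tool_rot: [1.0, -0.019, 0.0, 0.0]
ft_force: [0.9, 0.3, -0.8]
grip_width: 0.0798
grip_force: 0.0
pos [ 0.4995 -0.0599  0.1813] toolx yaw deg -2.18 z [ 0. -0. -1.] shift [-0.0003 -0.0008  0.1163]
0.68 [172. 160.  65.  58.]
0.62 [318. 205.  48.  74.]
```

View pics/w4.png

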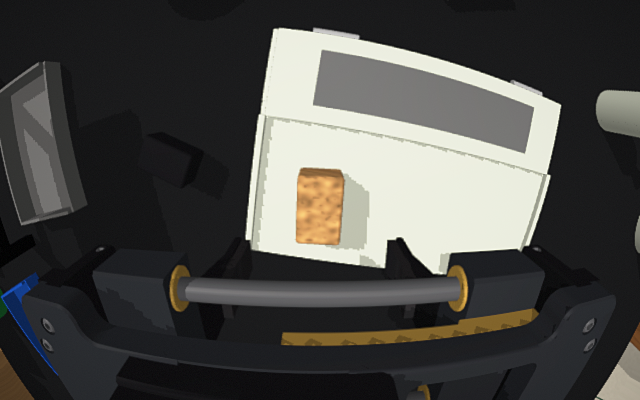

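The lid is shut flat (grey panel at px 425,100). The extra is almost aligned under the hand (px 320,208).

```bash
python3 - <<'E'
from h import *
T=tcp(); p=onz("wrist",[(302,178),(343,179),(340,244),(297,243)],.083,T); print(p.round(4).tolist(),p.mean(0).round(4))
a=(p[0]-p[3]+p[1]-p[2]); print("x-axis yaw",np.degrees(np.arctan2(a[1],a[0])))
c=p.mean(0); plan((c[0],c[1],.064))
print(proj("wrist",[(.4993,-.0591,.083)],T))
E
```

```text
[[0.5282, -0.0491, 0.083], [0.5262, -0.0814, 0.083], [0.4702, -0.0781, 0.083], [0.4725, -0.0419, 0.083]] [ 0.4993 -0.0626  0.083 ]
x-axis yaw -5.349689921447709
pos [ 0.4994 -0.0599  0.1812] toolx yaw deg -2.15 z [-0.  0. -1.] shift [-0.      0.0027  0.1172]
[[316.13649532 212.30654576]]
```

```bash
python3 -m jog '[0.08,0,0.0025,0,0.2, 0.08,0,0,0.04,0, 0.08,0,0,0.04,0, 0.08,0,0,0.025,0, 0.08,0,0,0,0, 0.02,0,0,0,0, 0.02,0,0,0,0, 0.02,0,0,0,0, 0.02,0,0,0,0]' 25
python3 -m jog '[0.02,0,0,-0.02,0, 0.02,0,0,-0.04,0, 0.02,0,0,-0.05,0, 0.02,0,0,-0.05,0, 0.02,0,0,-0.05,0, 0.02,0,0,0,0]'
python3 - <<'E'
from h import *
o=robot.get_obs(); print(o["q"].round(3)); plan((-.06,.5,.40))
E
```

```text
time: 13.72
position: [0.4992, -0.062, 0.0772]
tool_rot: [0.999, -0.035, 0.001, 0.0]
ft_force: [-0.1, -0.0, 0.6]
grip_width: 0.0482
grip_force: 0.0
time: 14.48
position: [0.5012, -0.0626, 0.2908]
tool_rot: [0.999, -0.035, 0.005, 0.002]
ft_force: [0.1, 0.7, -1.9]
grip_width: 0.0376
grip_force: 24.9
[-0.346  0.304  1.677  0.     1.15   1.295]
pos [ 0.5012 -0.0626  0.2908] toolx yaw deg -4.02 z [ 0.01  -0.003 -1.   ] shift [-0.5982 -0.5215 -0.1166]
```

The block is held (37.6 mm wide, 25 N). I turn the tool toward the shelf's direction and raise it.

```bash
python3 -m jog '[0.02,0,0,-0.012,-1.01, 0.02,0,0,-0.012,-1.01, 0.02,0,0,-0.012,-1.01, 0.02,0,0,-0.012,-1.01, 0.02,0,0,-0.012,-1.01, 0.02,0,0,-0.012,-1.01, 0.02,0,0,-0.012,-1.01, 0.02,0,0,-0.012,-1.01, 0.02,0,0,-0.012,-1.01, 0.02,0,0,-0.012,-1.01, 0.02,0,0,0,0, 0.02,0,0,0,0]'
python3 - <<'E'
from h import *
o=robot.get_obs(); print(o["q"].round(3),o["grip_width"]); plan((.45,.30,.41));plan((.25,.50,.41));plan((-.17,.60,.41))
E
```

```text
time: 15.98
position: [0.4983, -0.0617, 0.4051]
tool_rot: [0.664, 0.748, -0.001, -0.001]
ft_force: [-0.6, 1.0, 0.3]
grip_width: 0.0378
grip_force: 24.9
[-0.346  0.199  1.497  0.     1.448 -0.465] 0.03779134310894141
pos [ 0.4983 -0.0617  0.4051] toolx yaw deg 96.82 z [-0.003  0.001 -1.   ] shift [ 0.3649 -0.005  -0.0044]
pos [ 0.4983 -0.0617  0.4051] toolx yaw deg 96.82 z [-0.003  0.001 -1.   ] shift [ 0.5872 -0.1798 -0.0037]
pos [ 0.4983 -0.0617  0.4051] toolx yaw deg 96.82 z [-0.003  0.001 -1.   ] shift [ 0.7364 -0.5849 -0.0026]
```

```bash
python3 -m jog '[0.02,0.052,0,0,0, 0.02,0.052,0,0,0, 0.02,0.052,0,0,0, 0.02,0.052,0,0,0, 0.02,0.052,0,0,0, 0.02,0.052,0,0,0, 0.02,0.052,0,0,0, 0.02,0.0445,-0.035,0,0, 0.02,0.0445,-0.035,0,0, 0.02,0.0445,-0.035,0,0, 0.02,0.0445,-0.035,0,0, 0.02,0.0445,-0.035,0,0, 0.02,0.0187,-0.0506,0,0, 0.02,0.0187,-0.0506,0,0, 0.02,0.0187,-0.0506,0,0, 0.02,0.0187,-0.0506,0,0, 0.02,0.0187,-0.0506,0,0, 0.02,0.0187,-0.0506,0,0, 0.02,0.0187,-0.0506,0,0, 0.02,0.0187,-0.0506,0,0]'
python3 -m jog '[0.02,0.06,0,0,0, 0.02,0.06,0,0,0, 0.02,0.06,0,0,0, 0.02,0.06,0,0,0, 0.02,0.04,0,0,0, 0.02,0.04,0,0,0]'
python3 - <<'E'
from h import *
o=robot.get_obs(); print(o["q"].round(3),o["grip_width"]); plan((-.2,.9,.41))
E
```

```text
time: 18.48
position: [-0.1676, 0.5982, 0.4051]
tool_rot: [0.664, 0.748, -0.001, 0.001]
ft_force: [0.1, 0.7, -0.8]
grip_width: 0.0376
grip_force: 24.9
time: 19.23
position: [-0.1954, 0.8744, 0.3803]
tool_rot: [0.663, 0.748, 0.006, -0.009]
ft_force: [0.1, -0.0, -2.0]
grip_width: 0.0376
grip_force: 24.9
[1.665 0.948 0.224 0.004 1.948 1.547] 0.03759975067708375
pos [-0.1954  0.8744  0.3803] toolx yaw deg 96.87 z [-0.006  0.02  -1.   ] shift [ 0.0266 -0.0016 -0.0292]
```

```bash
python3 -m jog '[0.02,0.03,0,0,0, 0.02,0.03,0,0,0, 0.02,0.03,0,0,0, 0.02,0.03,0,0,0]'
python3 - <<'E'
from h import *
o=robot.get_obs(); print(o["q"].round(3),o["grip_width"]); plan((-.2,.9,.41))
E
python3 -m jog '[0.02,0.03,0,-0.03,0, 0.02,0.03,0,-0.03,0, 0.02,0.03,0,-0.03,0, 0.02,0.03,0,-0.03,0]'
python3 - <<'E'
from h import *
o=robot.get_obs(); print(o["q"].round(3),o["grip_width"]); plan((-.2,.9,.41))
E
```

```text
time: 19.73
position: [-0.192, 0.9093, 0.3613]
tool_rot: [0.662, 0.748, 0.031, -0.043]
ft_force: [1.0, -0.0, -0.7]
grip_width: 0.0377
grip_force: 24.9
[1.655 0.974 0.218 0.014 1.844 1.538] 0.03768321260349481
pos [-0.192   0.9093  0.3613] toolx yaw deg 96.94 z [-0.022  0.103 -0.994] shift [-0.0031 -0.0096 -0.0492]
time: 20.23
position: [-0.1803, 0.9009, 0.4458]
tool_rot: [0.659, 0.745, 0.06, -0.08]
ft_force: [0.3, 0.4, -1.1]
grip_width: 0.0378
grip_force: 24.9
[1.639 0.882 0.218 0.029 1.842 1.527] 0.03776579014412322
pos [-0.1803  0.9009  0.4458] toolx yaw deg 96.87 z [-0.041  0.195 -0.98 ] shift [-0.0057 -0.019   0.0357]
```

Pressing past the reach limit tilts the tool outward and the tilt stays, now 11°. I'll continue the same way.

```bash
python3 -m jog '[0.02,0.06,0,0,0, 0.02,0.06,0,0,0, 0.02,0.06,0,0,0, 0.02,0.06,0,0,0, 0.02,0.06,0,0,0, 0.02,0.06,0,0,0]'
python3 - <<'E'
from h import *
o=robot.get_obs(); print(o["q"].round(4),o["grip_width"]); plan((-.2,.9,.41))
E
```

```text
time: 20.98
position: [-0.1734, 0.9857, 0.4223]
tool_rot: [0.648, 0.731, 0.129, -0.169]
ft_force: [1.1, -0.5, -0.9]
grip_width: 0.0379
grip_force: 24.9
[1.6163 0.9323 0.2182 0.0614 1.5676 1.5085] 0.03789533025727918
pos [-0.1734  0.9857  0.4223] toolx yaw deg 96.51 z [-0.08   0.407 -0.91 ] shift [-0.0799 -0.0368 -0.0215]
```

```bash
python3 -m jog '[0.02,0.06,0,0,0, 0.02,0.06,0,0,0, 0.02,0.06,0,0,0, 0.02,0.06,0,0,0, 0.02,0.06,0,0,0, 0.02,0.06,0,0,0, 0.02,0.06,0,0,0]'
python3 - <<'E'
from h import *
o=robot.get_obs(); print(o["q"].round(4),o["grip_width"]); plan((-.2,.9,.41))
E
```

```text
time: 21.85
position: [-0.1635, 1.0384, 0.4908]
tool_rot: [0.624, 0.703, 0.21, -0.268]
ft_force: [-0.1, 0.4, -1.2]
grip_width: 0.0381
grip_force: 24.9
[1.5938 0.8996 0.2189 0.1041 1.3353 1.4869] 0.03807453438868713
pos [-0.1635  1.0384  0.4908] toolx yaw deg 95.73 z [-0.116  0.63  -0.768] shift [-0.1548 -0.0513 -0.021 ]
```

The tilt is about 40° toward the shelf. I'll work out the legs back round to the front of the shelf.

```bash
cat >> h.py <<'E'
def legs(W,n=.055):
    T=tcp(); p=T[:3,3]
    for w in W:
        d=T[:3,:3].T@(np.array(w)-p); k=int(np.ceil(np.linalg.norm(d)/n)); print(np.round(w,3),"total",d.round(4),k,"rows of",(d/k).round(4)); p=np.array(w)
E
python3 - <<'E'
from h import *
legs([(-.15,.62,.48),(.2,.52,.45),(.45,.28,.45),(.611,.06,.42),frame(*SH,[(-.17,0,.20)])[0]])
E
```

```text
[-0.15  0.62  0.48] total [-0.3281 -0.0417 -0.2569] 8 rows of [-0.041  -0.0052 -0.0321]
[0.2  0.52 0.45] total [-0.1226  0.3345 -0.0804] 7 rows of [-0.0175  0.0478 -0.0115]
[0.45 0.28 0.45] total [-0.2028  0.2157 -0.1801] 7 rows of [-0.029   0.0308 -0.0257]
[0.611 0.06  0.42 ] total [-0.1999  0.1314 -0.1342] 5 rows of [-0.04    0.0263 -0.0268]
[0.608 0.118 0.2  ] total [-0.0961  0.0132  0.2058] 5 rows of [-0.0192  0.0026  0.0412]
```

```bash
python3 -m jog '[0.02,-0.041,-0.005,-0.032,0, 0.02,-0.041,-0.005,-0.032,0, 0.02,-0.041,-0.005,-0.032,0, 0.02,-0.041,-0.005,-0.032,0, 0.02,-0.041,-0.005,-0.032,0, 0.02,-0.041,-0.005,-0.032,0, 0.02,-0.041,-0.005,-0.032,0, 0.02,-0.041,-0.005,-0.032,0, 0.02,-0.0175,0.048,-0.0115,0, 0.02,-0.0175,0.048,-0.0115,0, 0.02,-0.0175,0.048,-0.0115,0, 0.02,-0.0175,0.048,-0.0115,0, 0.02,-0.0175,0.048,-0.0115,0, 0.02,-0.0175,0.048,-0.0115,0, 0.02,-0.0175,0.048,-0.0115,0]'
python3 - <<'E'
from h import *
o=robot.get_obs(); print(o["q"].round(4),o["grip_width"]); plan((.2,.52,.45))
legs([(.45,.28,.45),(.611,.06,.42),frame(*SH,[(-.17,0,.20)])[0]])
E
```

```text
time: 23.72
position: [0.2049, 0.526, 0.4516]
tool_rot: [0.624, 0.703, 0.211, -0.267]
ft_force: [-0.1, 0.6, -1.6]
grip_width: 0.0377
grip_force: 24.9
[0.7056 0.0765 1.6984 0.6774 1.0786 0.3448] 0.03773437073912307
pos [0.2049 0.526  0.4516] toolx yaw deg 95.85 z [-0.112  0.63  -0.768] shift [-0.0053 -0.0056 -0.002 ]
[0.45 0.28 0.45] total [-0.2085  0.2105 -0.1813] 7 rows of [-0.0298  0.0301 -0.0259]
[0.611 0.06  0.42 ] total [-0.2001  0.1316 -0.1336] 5 rows of [-0.04    0.0263 -0.0267]
[0.608 0.118 0.2  ] total [-0.0961  0.0123  0.2059] 5 rows of [-0.0192  0.0025  0.0412]
```

```bash
python3 -m jog '[0.02,-0.03,0.03,-0.026,0, 0.02,-0.03,0.03,-0.026,0, 0.02,-0.03,0.03,-0.026,0, 0.02,-0.03,0.03,-0.026,0, 0.02,-0.03,0.03,-0.026,0, 0.02,-0.03,0.03,-0.026,0, 0.02,-0.03,0.03,-0.026,0, 0.02,-0.04,0.0263,-0.027,0, 0.02,-0.04,0.0263,-0.027,0, 0.02,-0.04,0.0263,-0.027,0, 0.02,-0.04,0.0263,-0.027,0, 0.02,-0.04,0.0263,-0.027,0, 0.02,0,0,0,0]'
python3 -m jog '[0.02,-0.0192,0.0025,0.041,0, 0.02,-0.0192,0.0025,0.041,0, 0.02,-0.0192,0.0025,0.041,0, 0.02,-0.0192,0.0025,0.041,0, 0.02,-0.0192,0.0025,0.041,0, 0.02,0,0,0,0]'
python3 - <<'E'
from h import *
o=robot.get_obs(); print(o["q"].round(4),o["grip_width"]); 
legs([frame(*SH,[(-.03,0,.10)])[0],frame(*SH,[(-.01,0,.051)])[0]])
T=tcp(); im=robot.camera("wrist")
pts=[(-.025,-.1,.03),(-.025,.1,.03),(.105,-.1,.038),(.105,.1,.038),(0,-.145,.2),(0,.145,.2)]
for p in proj("wrist",frame(*SH,pts),T): cv2.drawMarker(im,tuple(int(round(v)) for v in p),(0,0,255),0,12,1)
X=np.array([(a,b,c) for a in(-.03,.03) for b in (-.019,.019) for c in (-.007,.031)])
for p in proj("wrist",X@T[:3,:3].T+T[:3,3],T): cv2.circle(im,tuple(int(round(v)) for v in p),3,(255,0,0),1)
cv2.imwrite("pics/w5.png",im)
E
```

```text
time: 25.35
position: [0.6121, 0.0547, 0.4179]
tool_rot: [0.627, 0.702, 0.21, -0.265]
ft_force: [-0.0, 0.8, -0.4]
grip_width: 0.0377
grip_force: 24.9
time: 26.1
position: [0.603, 0.1171, 0.1979]
tool_rot: [0.624, 0.703, 0.207, -0.27]
ft_force: [-0.6, 0.0, -0.4]
grip_width: 0.0377
grip_force: 24.9
[-0.2698  0.6826  1.4858  0.6251  1.372  -0.6429] 0.037711125405743354
[0.59  0.257 0.1  ] total [0.0454 0.0109 0.1646] 4 rows of [0.0113 0.0027 0.0411]
[0.588 0.277 0.051] total [-0.0159  0.0025  0.0504] 1 rows of [-0.0159  0.0025  0.0504]
```

View pics/w5.png

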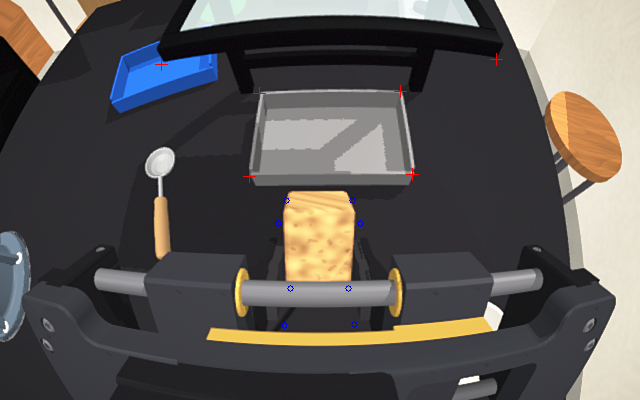

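The tub (px 330,138) matches the projected marks well. The block sits deeper in the hand than planned because it slipped during closing, so I'll fit its offset.

```bash
python3 - <<'E'
from h import *
from scipy.optimize import least_squares
uv=np.array([(284,210),(355,210),(288,192),(350,192)],float)
T=tcp()
def X(q):
    x,y,z,p=q; c,s=np.cos(p),np.sin(p); L=np.array([(.03,-.019,-.038),(.03,.019,-.038),(.03,-.019,0),(.03,.019,0)])
    # tool y right in image
    return np.c_[x+c*L[:,0]+s*L[:,2],y+L[:,1],z-s*L[:,0]+c*L[:,2]]@T[:3,:3].T+T[:3,3]
r=least_squares(lambda q:(proj("wrist",X(q),T)-uv).ravel(),(0,0,.04,0)); print(r.x.round(4),r.fun.round(1))
legs([frame(*SH,[(-.02,0,.115)])[0],frame(*SH,[(-.005,0,.070)])[0]])
E
```

```text
[-0.0006  0.0001  0.0499 -0.0149] [-1.   0.   0.7  0.   1.5 -0.  -1.1 -0. ]
[0.589 0.267 0.115] total [0.0622 0.0082 0.1617] 4 rows of [0.0155 0.002  0.0404]
[0.587 0.282 0.07 ] total [-0.0172  0.002   0.0442] 1 rows of [-0.0172  0.002   0.0442]
```

```bash
python3 -m jog '[0.02,0.0155,0.002,0.0404,0, 0.02,0.0155,0.002,0.0404,0, 0.02,0.0155,0.002,0.0404,0, 0.02,0.0155,0.002,0.0404,0, 0.02,0,0,0,0, 0.02,-0.006,0.001,0.015,0, 0.02,-0.006,0.001,0.015,0, 0.02,-0.006,0.001,0.016,0, 0.02,0,0,0,0, 0.02,0,0,0,0]'
python3 - <<'E'
from h import *
T=tcp();o=robot.get_obs();print(o["grip_width"],o["grip_force"],o["q"].round(3))
R=Rn.from_euler('z',-SH[2]).as_matrix(); g=lambda p:(R@((T[:3,:3]@np.array(p)+T[:3,3])-np.array([SH[0],SH[1],0]))).round(4)
print("tcp",g((0,0,0)),"low corner",g((-.03,0,.05)),"front",g((.03,0,.05)),"cam",g((.0815,0,-.14)))
E
```

```text
time: 27.4
position: [0.589, 0.2808, 0.0673]
tool_rot: [0.625, 0.703, 0.209, -0.268]
ft_force: [0.3, -0.0, -0.8]
grip_width: 0.0378
grip_force: 24.9
0.037822688828212034 24.92838352918625 [-0.013  0.866  1.556  0.807  1.051 -0.667]
tcp [-0.006  -0.0015  0.0673] low corner [0.0028 0.001  0.0097] front [ 0.049  -0.0001  0.048 ] cam [-0.0325 -0.0082  0.227 ]
```

```bash
python3 -m jog '[0.02,-0.0026,0,0.003,0, 0.02,0,0,0,0, 0.06,0,0,0,0, 0.06,0,0,0,0, 0.06,0,0,0,0, 0.06,0,0,0,0, 0.06,0,0,0,0]'
python3 -m jog '[0.06,0,0,-0.02,0, 0.06,0,0,-0.04,0, 0.06,0,0,-0.04,0, 0.06,0,0,-0.04,0, 0.06,0,0,0,0, 0.06,0,0,0,0]'
python3 - <<'E'
from h import *
cv2.imwrite("pics/w6.png",robot.camera("wrist"))
E
```

```text
time: 28.28
position: [0.5887, 0.2809, 0.0636]
tool_rot: [0.624, 0.703, 0.209, -0.268]
ft_force: [-0.4, -0.6, 0.1]
grip_width: 0.06
grip_force: 0.0
time: 29.02
position: [0.6043, 0.1929, 0.1712]
tool_rot: [0.625, 0.703, 0.209, -0.268]
ft_force: [0.4, 0.1, -0.9]
grip_width: 0.0598
grip_force: 0.0
```

View pics/w6.png

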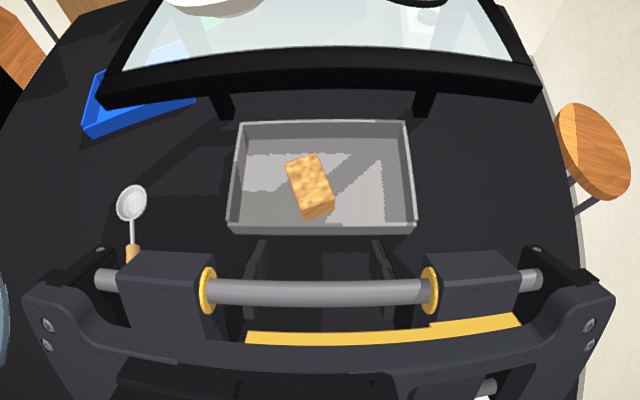

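The extra lies flat in the grey tub (px 310,187), the shelf items are in place and the hand is clear. I'm handing in.

```bash
python3 -c "
from rig import robot
print(robot.hand_in())"
```

```text
the job is handed in; nothing more can be done
None
```

The job is handed in at about 29 s: both bars are swept into the trough, the lid is shut flat, and the extra is flat in the grey tub with the shelf untouched. The one possible issue is joint 3, which read 0.218 rad against its 0.22 limit while I pressed past the reach limit to tilt the hand.

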